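# Clamp the card core in the screw press

## Task

Lay the card core that lies nearest to the small screw press in its V cradle and slide it under the bridge until its end meets the end stop. Then turn the black knob clockwise, letting your grip go down with it so that you neither push nor drag on it, until the foot holds the core firmly (about 20 N) without crushing it, and let go. Leave the jars and the tub alone.

Things in the scene. Friction and masses are not known exactly. Their poses are not given: they have to be found in the camera images.
- press: Wooden screw press, fixed to the table; base board 270 x 120 x 12 mm. Origin: centre of the board's underside, on the table top; x runs along the cradle towards the end stop, y across, z up. Two V blocks, 30 mm long, carry the core along x: one centred at x = +70 mm (54 mm wide, top z = 40), one at x = -87 mm (28 mm wide, top z = 28), narrower than the core so that fingers pass beside it; down to z = 14 mm they are free there.
- cradle_home (a point): Where the core's centre is when the core is home: x = -5, y = 0, z = 48 mm in the press frame (press axes). The end stop's face is 110 mm farther along x (at x = 105 mm; its top is at z = 66 mm). The bridge is in the way from above, so the core is entered along +x from the -x end and slid in the Vs.
- press_bridge (a point): Centre of the underside of the steel bridge over the far V block, 103 mm above the table, on the screw axis (x = 70, y = 0 mm in the press frame). The bridge measures 34 mm (x) by 124 mm (y); with nut and end caps its top is 127 mm above the table. Two 14 mm posts carry it at y = +-48 mm. A core that lies in the cradle has its top at about 70 mm; the foot starts 7 to 22 mm above that.
- press_screw: Upright steel screw that goes down 8 mm per rad of clockwise knob turn without turning itself. Origin on its axis, 103 mm above the table when fully raised. The rubber foot (30 mm across) at its end has an adjustable seat: it meets the core with this origin somewhere between about 78 and 89 mm high, different each time, to be felt. From touch the clamping force grows by about 6 N per mm.
- press_knob (a joint): Turn of the knob, rad: 0 fully raised (grip bar along the press's x), grows clockwise seen from above, lowering the screw; 0.4 to 1 at the start, end 4.5. Stays where it is left. Turning it freely takes a constant 0.45 N m (part of it may relax when the hand stands still); each newton of clamping adds 0.008 N m (20 N: +0.16). 12 to 32 N is a firm hold, 45 N crushes.
- knob_grip (a point): Centre of the black knob's grip bar: 44 mm long (this frame's x), 14 mm thick (y), 32 mm high (z up), over a round hub 32 mm across whose top is 14 mm below this point. 191 mm above the table when fully raised; turns and goes down with the knob. It rides on an axial spring of 6 N per mm, 88 mm over the screw's origin; pushing or dragging it off by more than 3.5 mm (21 N) is too much.
- core_mid (a point): Centre of the loose brown card core to clamp: a straight tube 220 mm long, 43 mm in diameter, about 30 g, lying on the table; the bare core nearest to the press (others lie farther left). x axis along the tube; its ends are alike. Grip it across; gripped some 30 mm from its middle, on the side away from the bridge, the hand stays clear of bridge and knob.
- core: The same core; origin on its underside as it lay at first, 21 mm from its axis, half-way along.
- honey_jar: Bystander: jar 71 mm across, 110 mm high; origin centre of its underside.
- spice_jar: Bystander: green-capped jar 46 mm across, 106 mm high; origin centre of its underside.
- small_tub: Bystander: white tub 107 mm across, 80 mm high; origin centre of its underside.
Not all that is in view belongs to the job. What is shaped like the core but turquoise is not meant.

How it is judged:
On the way, in this order (a step that is already met when the one before it is completed fails the run):
1. the core lies home in the cradle, its end at the stop, not yet clamped (x of core_mid in the frame of press between -0.012 and 0.004 m and y of core_mid in the frame of press between -0.007 and 0.007 m and z of core_mid in the frame of press between 0.04 and 0.054 m and angle between the x axis of press and the x axis of core_mid, either way round below 0.1 rad and contact force between press_screw and core below 3 N), for 0.2 s.
2. the foot holds the core with at least 12 N (contact force between press_screw and core above 12 N), for 0.2 s.
At the end, for the whole second after the job is handed in: The core lies in both V blocks along the press, its middle between x = -12 and +4 mm of the press (end within about 7 mm of the stop), y within 7 mm, at rest, and the foot presses it with 12 to 32 N; the robot touches nothing (x of core_mid in the frame of press between -0.012 and 0.004 m and y of core_mid in the frame of press between -0.007 and 0.007 m and z of core_mid in the frame of press between 0.04 and 0.054 m and angle between the x axis of press and the x axis of core_mid, either way round below 0.1 rad and contact force between press_screw and core between 12 and 32 N and linear speed of core below 0.01 m/s).
It fails at once if the core is crushed (foot presses it with more than 45 N) (contact force between press_screw and core above 45 N).
It fails at once if the knob is pushed down or dragged up along its axis with more than 21 N (shifts more than 3.5 mm on its spring) (z of knob_grip in the frame of press_screw above 0.0915 m or z of knob_grip in the frame of press_screw below 0.0845 m).
It fails at once if the honey jar is shoved or tipped (distance of honey_jar from where it was at the start of the episode above 0.02 m or angle between honey_jar's own z axis and vertical above 0.3 rad).
It fails at once if the spice jar is shoved or tipped (distance of spice_jar from where it was at the start of the episode above 0.02 m or angle between spice_jar's own z axis and vertical above 0.3 rad).
It fails at once if the small tub is shoved or tipped (distance of small_tub from where it was at the start of the episode above 0.02 m or angle between small_tub's own z axis and vertical above 0.3 rad).
It also fails if it takes over 72 s, if anything falls off the work surface, if the arm or the gripper's body presses on something with over 40 N, if the wrist force passes 120 N, or if a joint passes its speed limit or range.

## Robot

A 6-joint arm with a two-finger parallel gripper is mounted at the origin on a cart in front of the work surface, level with it; the furniture and walls round the work are solid. World frame = base frame: x ahead of the robot, y to its left, z up, the work surface at z = 0. Lengths are in m, angles in rad, forces in N, time in s.
With the tool pointing down it reaches from about 0.3 to 0.75 m from the base axis. Payload 8.5 kg.
Tool frame: the origin (TCP) lies at the very end of the fingers, on their centre line; the grasp point (between the pads) lies 19 mm behind it; x points along the fingers, y is the direction in which the jaws open and shut, and the axes are right-handed (so a half turn about x gives the same grasp; the last joint's range is limited). The gripper opens to 85 mm and grips with 20 to 120 N. Pads are 22 mm wide; open, the fingers measure 114 mm over their backs; the gripper's body (76 mm by 85 mm) begins 54 mm behind the grasp point. The pads swing forward as they close: fully open they stand 13 mm farther back than shut.
Start: joints at [1.131, 0.381, 1.297, -0, 1.464, -0.215], TCP at [0.123, 0.536, 0.194] pointing down, gripper open.
Joint ranges: [-3.11, 3.11], [-0.89, 2.33], [0.22, 2.48], [-1.42, 4.56], [0.17, 2.85], [-2.88, 2.88]. Speed limits (rad/s): [2.39, 2.39, 3.14, 3.14, 3.14, 3.14].

## Interface

Orientations are given as a rotation vector (axis times angle).
In Python, from cell import robot gives the robot as it stands. Calls block until the motion is done:
- robot.goto(position, orientation): joint-space move of the TCP to a pose.
- robot.move_l(position, frame=None, velocity=0.15): straight line of the TCP; frame=None keeps the orientation; velocity is the mean speed in m/s.
- robot.set_joints(angles): joint-space move.
- robot.command_gripper(opening): finger opening in m; the grip force is fixed at half the most; returns when the fingers have stopped.
- robot.wait(seconds).
- robot.ik(position, orientation): joint angles nearest the present ones, or None.
- robot.sense(): the state.
- robot.capture(name): name is "scene" or "side" or "wrist"; returns the picture (480x640x3 uint8, red, green, blue); there is no depth.
- robot.get_calibration(name): a dict with "camera_matrix" (3x3 intrinsics, pixels), "rvec" (rotation vector, rad) and "tvec" (3), from world to camera coordinates, as OpenCV has them. Camera axes: x right, y down, z forward; pixel columns grow to the right and rows downward; lengths in m; the calibration is good to about 2 mm. The wrist camera is an equidistant fisheye: a pixel r from the principal point sees the ray r / f radians off the axis. A picture is of the moment at which its call begins: read the wrist's pose just before it. get_calibration takes no time and is no camera call; for the wrist camera it gives the pose at the moment of the call.
A pose or a line that the arm cannot do raises robot.IKError and nothing moves.
- robot.sign_off(): hands the job in, once; it reports no verdict.
The state is a dict: "time": time; "joint_pos": joint angles; "qd": joint speeds; "joint_torque": joint torques, N m; "eef_pos": TCP position; "eef_rot": TCP orientation; "contact_force": force on the tool from outside, world axes, zero at the start; "moment": the same for the moment, N m; "grip_width": finger opening in m.
Only numpy, scipy, OpenCV 4.12 (cv2) and the standard library are available. Lean on these libraries where they do the work, as an engineer would, in place of code of your own. Each camera call takes 0.05 s, during which the arm holds its last target.

## Working session

There is one attempt and no reset: what is moved stays moved. The work goes in short steps, each a Python script; the robot and the scene stay as the last script left them, time stands still between calls to the robot, and variables do not carry over. Pictures are saved under pics/ and viewed, and the job is handed in when it is done.

```bash
ls; mkdir -p pics
python3 - <<'E'
from cell import robot
import cv2
print(robot.sense())
for n in ["scene","side","wrist"]:
    c=robot.get_calibration(n); print(n,c)
    im=robot.capture(n); cv2.imwrite(f"pics/{n}0.png",im[:,:,::-1])
E
```

```text
pics
{'time': 0.0, 'joint_pos': array([ 1.13069158e+00,  3.81188415e-01,  1.29827824e+00, -2.36522494e-05,
        1.46361416e+00, -2.15327643e-01]), 'qd': array([-1.43096758e-03,  1.51095064e-03,  1.15655344e-03,  1.16544441e-03,
       -8.46839445e-05, -7.72025201e-06]), 'joint_torque': array([-2.26844160e-03, -4.48457122e+01, -2.31263602e+01, -3.35683299e-04,
        4.79665148e-03, -3.30234809e-05]), 'eef_pos': array([0.12245581, 0.53582478, 0.19331   ]), 'eef_rot': array([ 0.1753669 ,  1.56403964, -0.17759597]), 'contact_force': array([-0.10334565, -0.31399124, -0.38361194]), 'moment': array([-0.0103663 , -0.06359269, -0.0054289 ]), 'grip_width': 0.08549560971160787}
scene {'camera_matrix': array([[564.35599075,   0.        , 321.67609113],
       [  0.        , 564.35599075, 234.44239501],
       [  0.        ,   0.        ,   1.        ]]), 'rvec': array([ 1.78765434, -1.07452607,  0.65001956]), 'tvec': array([-0.19683949,  0.36535165,  1.01090332])}
side {'camera_matrix': array([[599.84976321,   0.        , 331.65733281],
       [  0.        , 599.84976321, 239.65959672],
       [  0.        ,   0.        ,   1.        ]]), 'rvec': array([ 0.6388553 ,  2.80949152, -0.87050823]), 'tvec': array([ 0.5356639 , -0.23719972,  2.13142403])}
wrist {'camera_matrix': array([[371.64829954,   0.        , 321.09921103],
       [  0.        , 371.64829954, 236.56370546],
       [  0.        ,   0.        ,   1.        ]]), 'rvec': array([-2.26565204, -1.80903166, -0.26446779]), 'tvec': array([-0.54898983, -0.0365507 ,  0.38002769])}
```

View pics/scene0.png

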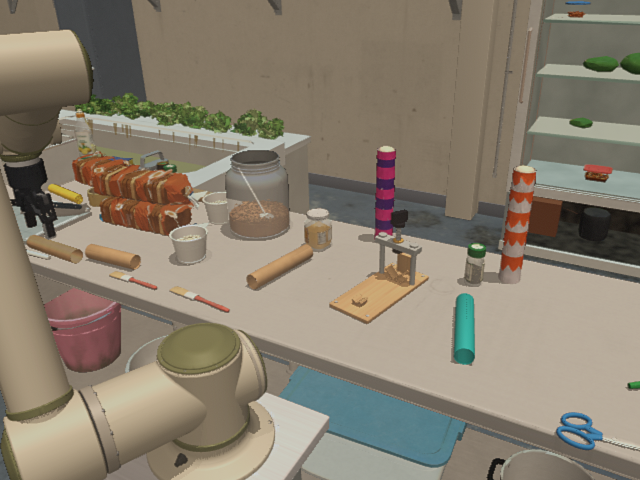

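View pics/side0.png

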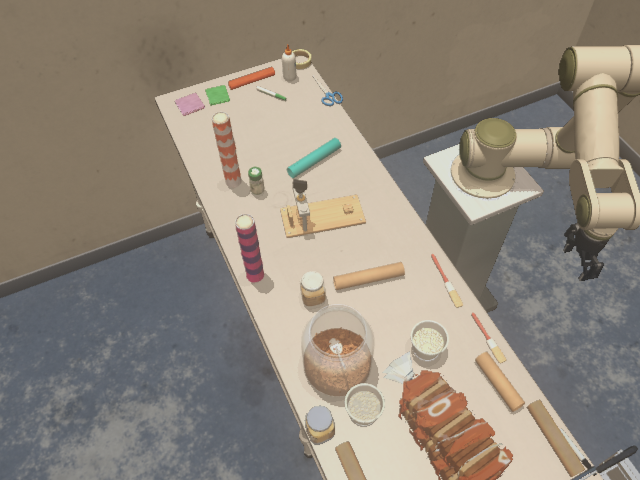

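View pics/wrist0.png

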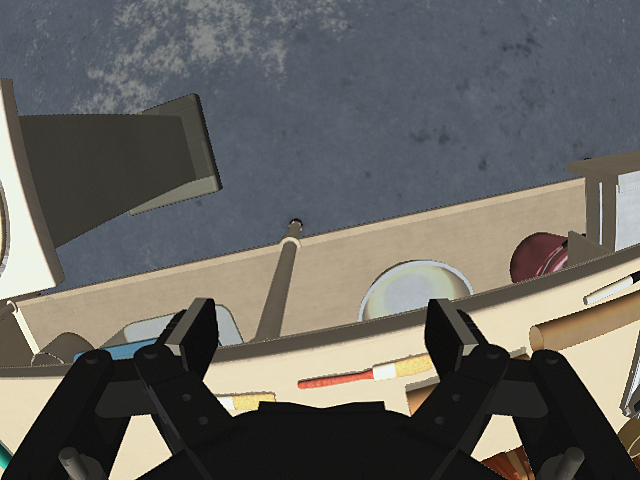

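Scene view: brown core at about (281,266) (side view (369,276)), honey jar right behind it, press board at (380,293) with bridge and knob at (400,225), its −x end towards the robot. I'll make rough rays now, then take a wrist look from above.

```bash
cat > h.py <<'E'
import numpy as np, cv2
from scipy.spatial.transform import Rotation as R
from cell import robot
def ray(cal,px,fish=False):
    K=cal["camera_matrix"]; Rm=R.from_rotvec(np.ravel(cal["rvec"])).as_matrix(); t=np.ravel(cal["tvec"])
    u=(px[0]-K[0,2])/K[0,0]; v=(px[1]-K[1,2])/K[1,1]
    if fish:
        r=np.hypot(u,v); d=np.array([np.sin(r)*u/max(r,1e-9),np.sin(r)*v/max(r,1e-9),np.cos(r)])
    else: d=np.array([u,v,1.])
    d=Rm.T@(d/np.linalg.norm(d)); return -Rm.T@t,d
def onplane(cal,px,z,fish=False):
    o,d=ray(cal,px,fish); return o+d*(z-o[2])/d[2]
def proj(cal,P,fish=False):
    K=cal["camera_matrix"]; Rm=R.from_rotvec(np.ravel(cal["rvec"])).as_matrix(); p=Rm@np.array(P)+np.ravel(cal["tvec"])
    if fish:
        th=np.arctan2(np.hypot(p[0],p[1]),p[2]); q=p[:2]/np.hypot(p[0],p[1])*th
    else: q=p[:2]/p[2]
    return K[0,0]*q+K[:2,2]
def orient(yaw):
    """tool x down; jaw axis y at angle yaw in world xy"""
    y=np.array([np.cos(yaw),np.sin(yaw),0]); x=np.array([0,0,-1.]); z=np.cross(x,y)
    return R.from_matrix(np.c_[x,y,z]).as_rotvec()
E
python3 - <<'E'
from h import *
s=robot.get_calibration("scene"); d=robot.get_calibration("side")
f=lambda c,l,z:[print(p,onplane(c,p,z).round(3)) for p in l]
print("board");f(s,[(332,302),(369,318),(429,280)],.012);f(d,[(281,212),(287,234),(365,221),(361,198)],.012)
print("core");f(s,[(252,280),(309,253)],.0215);f(d,[(335,281),(403,270)],.0215)
print("jars");f(s,[(318,243),(474,281),(189,258)],0)
r=robot.sense();Rm=R.from_rotvec(r["eef_rot"]).as_matrix();print(Rm.round(2))
w=robot.get_calibration("wrist");o,dd=ray(w,(321,236),True);print(o-r["eef_pos"],dd)
E
```

```text
board
(332, 302) [0.479 0.008 0.012]
(369, 318) [ 0.457 -0.101  0.012]
(429, 280) [ 0.687 -0.168  0.012]
(281, 212) [ 0.716 -0.14   0.012]
(287, 234) [ 0.733 -0.048  0.012]
(365, 221) [0.478 0.015 0.012]
(361, 198) [ 0.446 -0.077  0.012]
core
(252, 280) [0.464 0.235 0.021]
(309, 253) [0.662 0.178 0.021]
(335, 281) [0.672 0.185 0.021]
(403, 270) [0.462 0.241 0.022]
jars
(318, 243) [0.765 0.206 0.   ]
(474, 281) [ 0.755 -0.269  0.   ]
(189, 258) [0.514 0.494 0.   ]
[[-0.    0.22  0.97]
 [-0.    0.97 -0.22]
 [-1.   -0.   -0.  ]]
[-0.07358365  0.01683331  0.17969272] [ 0.27996662 -0.0659857  -0.95773931]
```

Run:
```python
from h import *
y=np.deg2rad(75)
robot.move_l([0.14,0.5,0.33])
robot.goto([0.46,0.20,0.33],orient(y))
print(robot.sense()["time"])
for i,p in enumerate([[0.46,0.20,0.33],[0.46,-0.05,0.36]]):
    if i: robot.move_l(p,velocity=0.3)
    robot.wait(0.3)
    w=robot.get_calibration("wrist"); im=robot.capture("wrist")
    cv2.imwrite(f"pics/w{i+1}.png",im[:,:,::-1]); np.savez(f"w{i+1}.npz",**w)
print(robot.sense())
```

```text
2.85
{'time': 4.5417, 'joint_pos': array([-3.63803634e-01,  1.53071075e-01,  1.14852934e+00,  2.81276251e-05,
        1.83997290e+00, -1.67388919e+00]), 'qd': array([-0.00551772, -0.00050563, -0.00076746,  0.00062586, -0.00129681,
        0.00101243]), 'joint_torque': array([ 9.17740655e-02, -3.39935911e+01, -2.50450873e+01,  2.49171761e-03,
        1.17959200e-03,  2.95040983e-03]), 'eef_pos': array([ 0.45998588, -0.04940287,  0.36002699]), 'eef_rot': array([ 0.2046677 ,  1.56106547, -0.20463321]), 'contact_force': array([0.55298644, 0.30642915, 0.34037477]), 'moment': array([ 0.04232518, -0.00647983, -0.00332776]), 'grip_width': 0.08534961434550284}
```

View pics/w1.png

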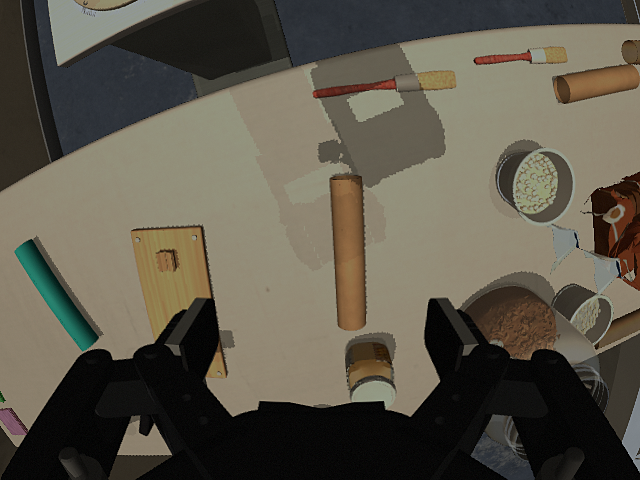

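View pics/w2.png

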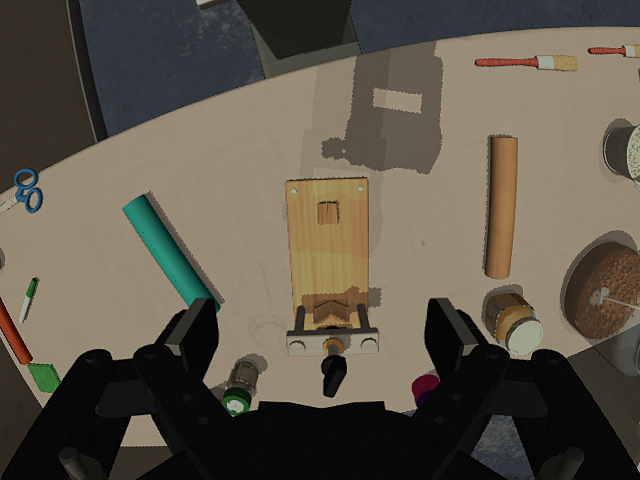

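Run:
```python
import cv2
a=cv2.imread("pics/w2.png")[165:405,265:405]; cv2.imwrite("pics/w2c.png",cv2.resize(a,None,fx=2.5,fy=2.5,interpolation=cv2.INTER_CUBIC))
im=cv2.imread("pics/w1.png");h=cv2.cvtColor(im,cv2.COLOR_BGR2HSV)
for p in [(346,200),(350,300),(300,200),(370,250),(170,230),(240,300)]: print(p,h[p[1],p[0]])
h=cv2.cvtColor(cv2.imread("pics/w2.png"),cv2.COLOR_BGR2HSV)
for p in [(300,220),(360,250),(300,300),(275,250),(385,250),(500,200)]: print(p,h[p[1],p[0]])
```

```text
(346, 200) [ 15 139 139]
(350, 300) [ 15 138 146]
(300, 200) [ 27  40 147]
(370, 250) [ 24  45 146]
(170, 230) [ 18 126 148]
(240, 300) [ 21  49 146]
(300, 220) [ 19 124 156]
(360, 250) [ 15 138 155]
(300, 300) [ 22 117 155]
(275, 250) [ 18  57 153]
(385, 250) [ 19  56 151]
(500, 200) [ 15 139 147]
```

View pics/w2c.png

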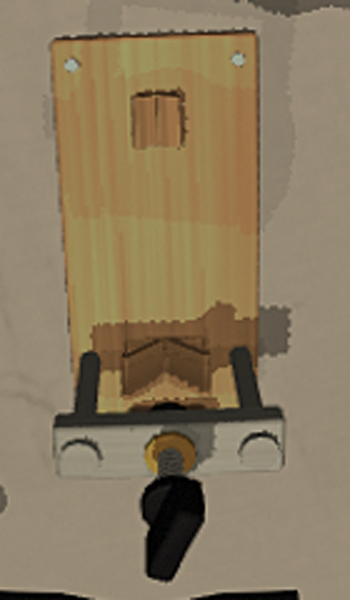

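The crop shows the board's near corners at about (286,180) and (368,178), the near V at (328,212), the far V and bridge at about rows 305–352, and the knob bar just below, turned. Now edge fits.

```bash
cat > loc.py <<'E'
from h import *
def core_loc(img,w,box,z=.0215):
    h=cv2.cvtColor(img,cv2.COLOR_BGR2HSV); m=((h[:,:,1]>95)&(h[:,:,0]>8)&(h[:,:,0]<22)).astype(np.uint8)
    x0,y0,x1,y1=box; mm=np.zeros_like(m); mm[y0:y1,x0:x1]=m[y0:y1,x0:x1]
    n,l,st,_=cv2.connectedComponentsWithStats(mm); k=1+np.argmax(st[1:,4]); ys,xs=np.where(l==k)
    P=np.array([onplane(w,(a,b),z,True)[:2] for a,b in zip(xs,ys)])
    c=P.mean(0); u=np.linalg.svd(P-c,full_matrices=False)[2][0]; u*=np.sign(u[0]); v=np.array([-u[1],u[0]])
    s=(P-c)@u; t=(P-c)@v
    # edges of t along s
    E=[]
    for a in np.arange(-.09,.091,.01):
        q=t[abs(s-a)<.004]; 
        if len(q)>5: E.append((a,q.min(),q.max()))
    E=np.array(E); pf=np.polyfit(E[:,0],(E[:,1]+E[:,2])/2,1)
    print("comp",st[k],"width",(E[:,2]-E[:,1]).mean(),"len",np.ptp(s),"s",s.min(),s.max())
    u2=u+pf[0]*v; u2/=np.linalg.norm(u2)
    return c+u*(s.min()+s.max())/2+v*np.polyval(pf,(s.min()+s.max())/2),np.arctan2(u2[1],u2[0]),c+u*s.min(),c+u*s.max()
E
python3 - <<'E'
from loc import *
w1=dict(np.load("w1.npz"));w2=dict(np.load("w2.npz"))
a=cv2.imread("pics/w1.png");b=cv2.imread("pics/w2.png")
print(core_loc(a,w1,(310,150,385,336)))
print(core_loc(b,w2,(470,120,530,284)))
# tube ends: lie on tube top/edge
for px in [(346,176),(352,329)]: print(onplane(w1,px,.0215,True).round(4))
h=cv2.cvtColor(b,cv2.COLOR_BGR2HSV); m=(h[:,:,1]>85)
L=[];Rr=[];T=[]
for y in range(190,300,2):
    xs=np.where(m[y,270:390])[0]+270; L.append(onplane(w2,(xs[0]-.5,y),.012,True)[:2]); 
    if y<290: Rr.append(onplane(w2,(xs[-1]+.5,y),.012,True)[:2])
for x in range(292,364,2):
    ys=np.where(m[168:200,x])[0]+168; T.append(onplane(w2,(x,ys[0]-.5),.012,True)[:2])
fit=lambda P:cv2.fitLine(np.array(P,np.float32),cv2.DIST_HUBER,0,.001,.001).ravel()
l,r,t=map(fit,(L,Rr,T))
for q in (l,r,t): print(q, np.rad2deg(np.arctan(q[1]/q[0])))
E
```

```text
comp [ 330  175   36  156 4637] width 0.04158247640063931 len 0.2345574873920916 s -0.10808189756002994 0.12647558983206164
(array([0.57025456, 0.21095012]), np.float64(-0.19844719405209227), array([0.45523948, 0.23388128]), array([0.68529279, 0.18813536]))
comp [ 485  136   33  143 3688] width 0.04675631767408505 len 0.2297668629889874 s -0.10923309885280855 0.12053376413617885
(array([0.569365  , 0.21099301]), np.float64(-0.19710615006787788), array([0.45655408, 0.23271743]), array([0.68209   , 0.18882712]))
[0.457  0.2345 0.0215]
[0.6834 0.189  0.0215]
[ 0.9760508  -0.2175428   0.541135   -0.12179059] -12.564751
[ 0.9763993  -0.2159732   0.55406815 -0.00197837] -12.472629
[ 0.22026978  0.975439    0.45660737 -0.05157539] 77.27512
```

```bash
cat >> h.py <<'E'
PO=np.array([.5910,-.0715,0]); PY=np.deg2rad(-12.52)
def press(x,y,z): 
    c,s=np.cos(PY),np.sin(PY); return PO+np.array([c*x-s*y,s*x+c*y,z])
E
python3 - <<'E'
from h import *
# overlay check
P=[press(*p) for p in [(-.135,-.06,.012),(-.135,.06,.012),(.135,.06,.012),(.135,-.06,.012),(-.087,-.014,.028),(-.087,.014,.028),(.053,-.062,.122),(.053,.062,.122),(.087,.062,.122),(.07,0,.185),(.07,0,.201),(.105,0,.066)]]
for n in ["scene","side","w2"]:
    if n=="w2": im=cv2.imread("pics/w2.png"); c=dict(np.load("w2.npz")); f=True
    else: im=cv2.imread(f"pics/{n}0.png"); c=robot.get_calibration(n); f=False
    q=np.array([proj(c,p,f) for p in P]); 
    lo=q.min(0).astype(int)-25; hi=q.max(0).astype(int)+25; lo=np.maximum(lo,0)
    a=cv2.resize(im[lo[1]:hi[1],lo[0]:hi[0]],None,fx=3,fy=3)
    for x,y in (q-lo)*3+1: cv2.drawMarker(a,(int(x),int(y)),(255,0,255),cv2.MARKER_CROSS,9)
    cv2.imwrite(f"pics/ov_{n}.png",a[:600,:800]); print(n,a.shape)
a=[cv2.imread(f"pics/ov_{n}.png") for n in ["scene","side","w2"]]
H=max(i.shape[0] for i in a); a=np.hstack([cv2.copyMakeBorder(i,0,H-i.shape[0],0,5,0) for i in a]); k=min(800/a.shape[1],600/H,1)
cv2.imwrite("pics/ov.png",cv2.resize(a,None,fx=k,fy=k,interpolation=cv2.INTER_AREA))
E
```

```text
scene (477, 453, 3)
side (312, 408, 3)
w2 (765, 435, 3)
```

View pics/ov.png

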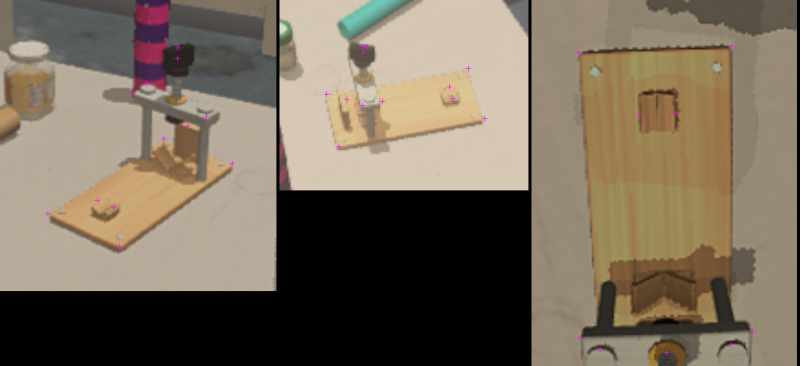

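Run:
```python
from h import *
c=np.array([.5653,.2120]); a=-.198; g=c-.03*np.array([np.cos(a),np.sin(a)]); o=orient(a+np.pi/2)
robot.goto([*g,.12],o)
robot.move_l([*g,.004],velocity=.12)
s=robot.sense();print(s["eef_pos"],s["contact_force"])
robot.command_gripper(.03)
s=robot.sense();print(s["grip_width"],s["eef_pos"],s["contact_force"],s["time"])
robot.move_l([*g,.13],velocity=.2); robot.wait(.2)
s=robot.sense();print(s["grip_width"],s["eef_pos"],s["contact_force"],s["time"])
w=robot.get_calibration("wrist");im=robot.capture("wrist")
cv2.imwrite("pics/w3.png",im[:,:,::-1]);np.savez("w3.npz",**w)
```

```text
[0.53635548 0.21793582 0.00471793] [-0.30218753  0.09264003  0.11312693]
0.030175366813281004 [0.5358748  0.21790277 0.00398802] [-0.0569629   0.28057588  0.44368572] 7.6083
0.029993407791498547 [0.53542033 0.217809   0.12880859] [ 0.79170063 -1.15418146  0.21365206] 8.5917
```

View pics/w3.png

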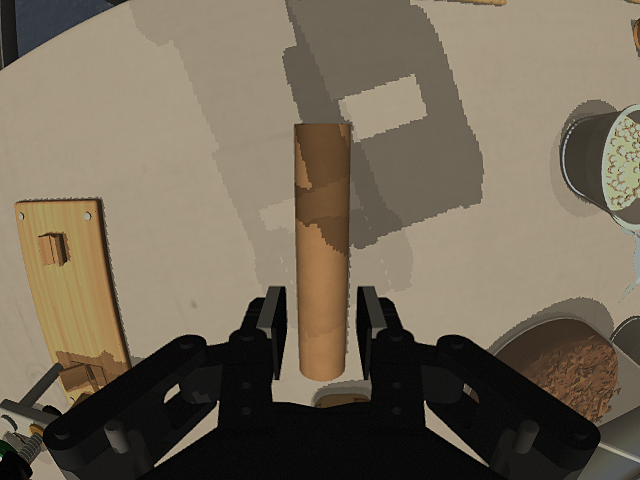

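The gripper closed to its commanded 30 mm with no tube between the pads, and the tube appears still to be on the table, its far end around (323,380). I'll check it from outside.

Run:
```python
from h import *
a=[]
for n,(x,y) in [("scene",(200,150)),("side",(260,180))]:
    im=robot.capture(n)[:,:,::-1]; cv2.imwrite(f"pics/{n}1.png",im)
    a.append(cv2.resize(im[y:y+200,x:x+160],None,fx=2.5,fy=2.5))
cv2.imwrite("pics/o1.png",np.hstack(a))
```

```text
(no output)
```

View pics/o1.png

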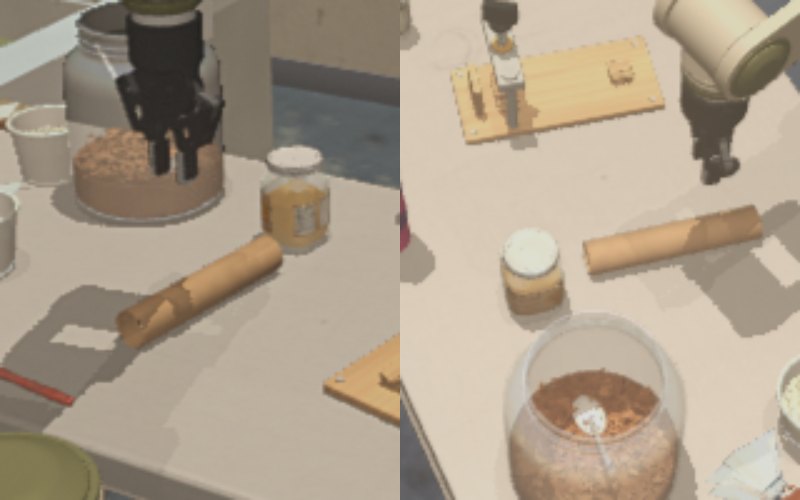

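Run:
```python
from loc import *
w=dict(np.load("w3.npz"));b=cv2.imread("pics/w3.png")
c=core_loc(b,w,(285,110,358,384)); print(c)
for n,p,q in [("scene",None,None),("side",None,None)]:
    cal=robot.get_calibration(n)
    for t in ["0","1"]:
        im=cv2.imread(f"pics/{n}{t}.png"); h=cv2.cvtColor(im,cv2.COLOR_BGR2HSV); m=((h[:,:,1]>95)&(h[:,:,0]>8)&(h[:,:,0]<22)).astype(np.uint8)
        cx,cy=proj(cal,[.565,.212,.0215]).astype(int)
        x0,y0,x1,y1=cx-48,cy-32,cx+42,cy+32
        mm=np.zeros_like(m);mm[y0:y1,x0:x1]=m[y0:y1,x0:x1]
        k,l,st,ce=cv2.connectedComponentsWithStats(mm); j=1+np.argmax(st[1:,4]); print(n,t,st[j],ce[j],onplane(cal,ce[j],.0215))
s=robot.sense(); print(R.from_rotvec(s["eef_rot"]).as_matrix().round(3), s["eef_pos"])
# predicted tcp pixel
print(proj(w,s["eef_pos"],True))
```

```text
comp [  294   123    57   258 13090] width 0.04218529684612988 len 0.2350674221593208 s -0.10254339043163763 0.13252403172768318
(array([0.57303832, 0.21055947]), np.float64(-0.19712965482231432), array([0.45776899, 0.2335193 ]), array([0.68830067, 0.18756461]))
scene 0 [ 247  233   75   56 1241] [284.00483481 262.24899275] [0.58350146 0.21201627 0.0215    ]
scene 1 [ 247  233   75   56 1239] [283.9354318 262.3535109] [0.58290686 0.21186865 0.0215    ]
side 0 [334 263  70  26 752] [368.60771277 275.46542553] [0.56856321 0.21249382 0.0215    ]
side 1 [334 263  70  26 860] [368.75       275.50348837] [0.56822805 0.21280747 0.0215    ]
[[-0.001  0.197  0.98 ]
 [-0.     0.98  -0.197]
 [-1.    -0.    -0.001]] [0.53572881 0.21786015 0.12945054]
[321.7380675  276.34151625]
```

Run:
```python
from h import *
c=np.array([.5653,.2120]); a=-.198; g=c-.03*np.array([np.cos(a),np.sin(a)])
robot.command_gripper(.085)
robot.move_l([*g,.004],velocity=.2)
for k,wd in enumerate([.043,.036]):
    robot.command_gripper(wd)
    s=robot.sense();print(s["grip_width"],s["eef_pos"],s["contact_force"],s["time"])
    cv2.imwrite(f"pics/g{k}.png",robot.capture("wrist")[:,:,::-1])
im=robot.capture("scene")[:,:,::-1]; cv2.imwrite("pics/o2.png",cv2.resize(im[180:330,180:380],None,fx=4,fy=4))
```

```text
0.042944526085128394 [0.53592179 0.21790703 0.00418072] [-0.89460872  0.44182386 -1.07099856] 10.6
0.035936139318378274 [0.53588355 0.21787865 0.00396836] [-0.14691393  0.08353132  0.83706341] 10.8917
```

View pics/g1.png

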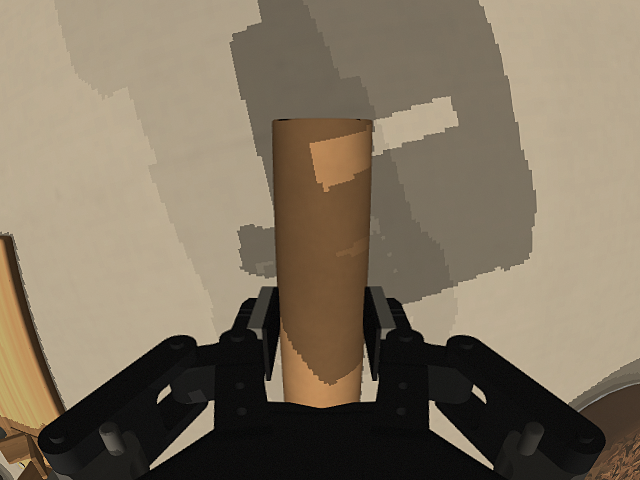

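View pics/o2.png

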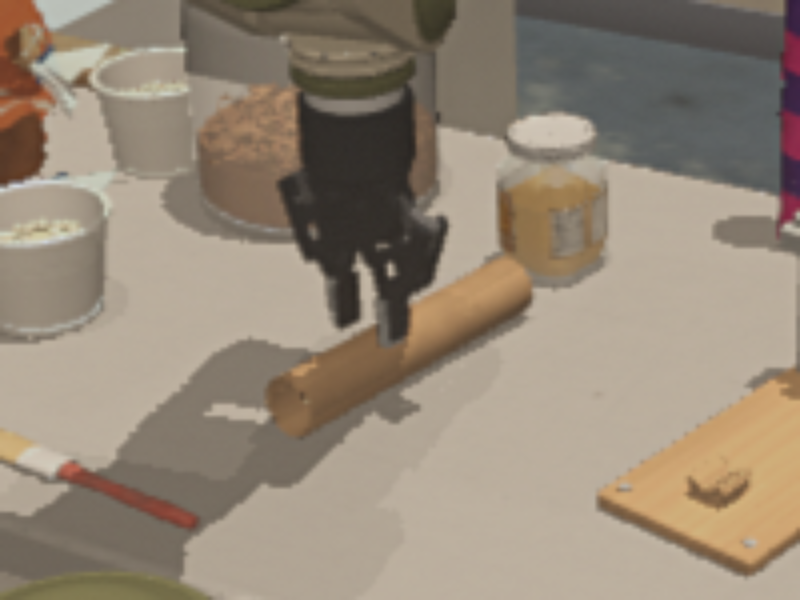

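The pads stand at the tube's upper half, though the reported TCP is at z=4 mm: the real fingertips appear to be some 30 mm higher than reported. I'll triangulate a fingertip from the outside cameras and verify by touching down slowly.

Run:
```python
from h import *
robot.command_gripper(.085); robot.wait(.1)
a=[]
s=robot.sense();print(s["eef_pos"],s["grip_width"])
for n in ["scene","side"]:
    im=robot.capture(n)[:,:,::-1]; cv2.imwrite(f"pics/{n}2.png",im)
    p=proj(robot.get_calibration(n),s["eef_pos"]).astype(int); print(n,p)
    c=im[p[1]-60:p[1]+40,p[0]-50:p[0]+50]; c=cv2.resize(c,None,fx=4,fy=4); cv2.drawMarker(c,(200,240),(255,0,255)); a.append(c)
cv2.imwrite("pics/o3.png",np.hstack(a))
```

```text
[0.53588046 0.21789247 0.00399995] 0.08529576932238607
scene [273 275]
side [378 275]
```

View pics/o3.png

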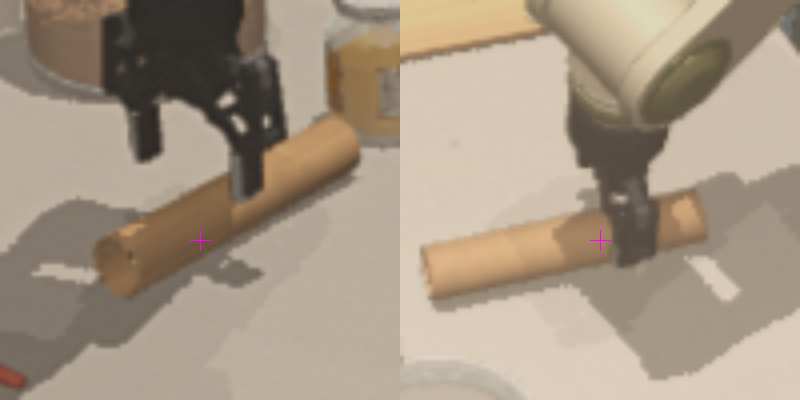

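Run:
```python
from h import *
c=np.array([.5653,.2120]); a=-.198; g=c-.03*np.array([np.cos(a),np.sin(a)])
robot.command_gripper(.056)
z=.004; f0=robot.sense()["contact_force"]
robot.move_l([*g,-.010],velocity=.05); z=-.010
while z>-.045:
    s=robot.sense(); df=s["contact_force"]-f0
    print(round(z,3),s["eef_pos"].round(4),df.round(1))
    if np.linalg.norm(df)>5: break
    z-=.003; robot.move_l([*g,z],velocity=.03)
print(s["time"])
```

```text
-0.01 [ 0.5357  0.2178 -0.0104] [-1.   0.7  0.3]
-0.013 [ 0.5359  0.2179 -0.0131] [ 0.4  0.5 -0.1]
-0.016 [ 0.5358  0.2179 -0.0162] [-0.1  1.1 -0.6]
-0.019 [ 0.5358  0.2179 -0.0192] [ 0.1  0.8 -0.4]
-0.022 [ 0.5358  0.2179 -0.0222] [ 0.8  1.6 -0.1]
-0.025 [ 0.5358  0.2179 -0.0252] [-0.4  1.1 -0.1]
-0.028 [ 0.5357  0.2179 -0.0282] [0.  0.  0.3]
-0.031 [ 0.5358  0.2179 -0.0312] [-0.1  1.6 -0.1]
-0.034 [ 0.5358  0.2179 -0.0342] [ 0.3  0.5 -0.4]
-0.037 [ 0.5358  0.2179 -0.0372] [0.8 0.7 0.4]
-0.04 [ 0.5357  0.2179 -0.0402] [ 0.   0.3 -0.2]
-0.043 [ 0.5363  0.218  -0.0416] [-4.5 -0.4 13.5]
15.3167
```

Touched the table at reported z = −0.041 with 56 mm opening, so the real fingertips are about 35–40 mm short of the reported TCP. I'll carry this offset and grip now.

Run:
```python
from h import *
c=np.array([.5653,.2120]); a=-.198; g=c-.03*np.array([np.cos(a),np.sin(a)])
robot.move_l([*g,-.036],velocity=.05)
f0=robot.sense()["contact_force"]
robot.command_gripper(.036)
s=robot.sense();print(s["grip_width"],s["eef_pos"],s["contact_force"]-f0,s["time"])
robot.move_l([*g,.06],velocity=.2); robot.wait(.2)
s=robot.sense();print(s["grip_width"],s["eef_pos"],s["contact_force"]-f0,s["time"])
w=robot.get_calibration("wrist");im=robot.capture("wrist")
cv2.imwrite("pics/w4.png",im[:,:,::-1]);np.savez("w4.npz",**w)
im=robot.capture("scene")[:,:,::-1]; cv2.imwrite("pics/o4.png",cv2.resize(im[150:330,180:450],None,fx=2.9,fy=2.9))
```

```text
0.04162099390798419 [ 0.5359081   0.21791312 -0.03590116] [-0.88820869 -0.57964269  5.12709897] 15.8833
0.04124008196542532 [0.53525307 0.2177283  0.05858324] [ 0.83575274 -0.82158287  0.8102617 ] 16.7167
```

View pics/o4.png

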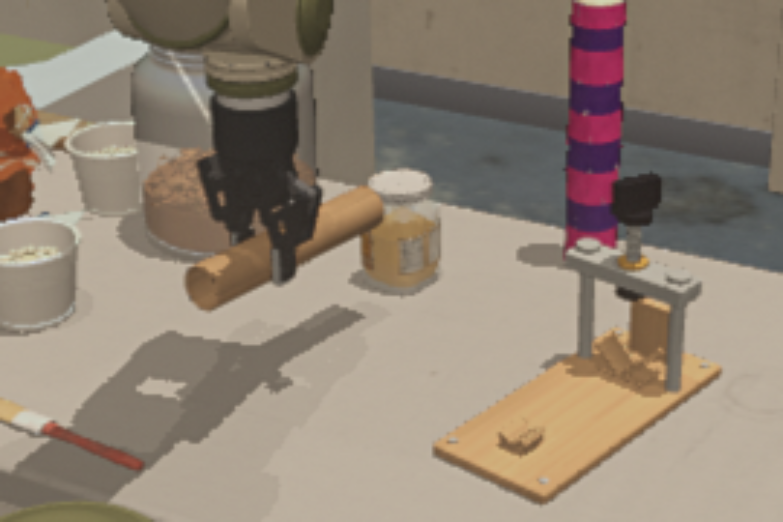

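View pics/w4.png

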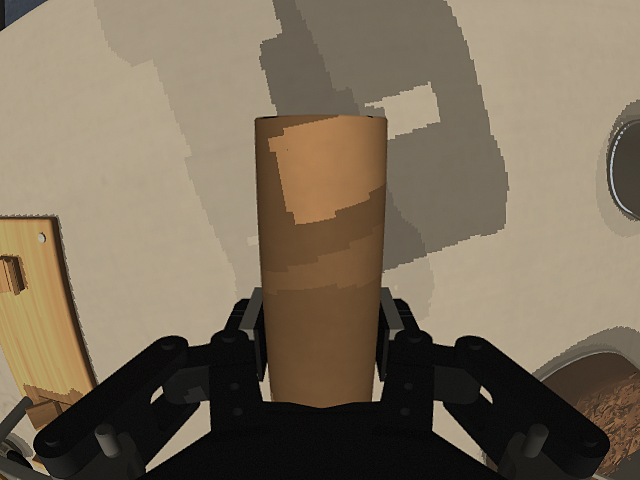

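Gripped (41.2 mm), lifted and level. Now move to just before the press entry and check alignment.

```bash
cat >> h.py <<'E'
ZO=.0575
def corep(x,h): # reported TCP for core centre press x, axis height h
    p=press(x-.03,0,h-ZO); return p
E
python3 - <<'E'
from h import *
o=orient(PY+np.pi/2)
robot.move_l([.52,.2177,.09],velocity=.2)
robot.goto(corep(-.07,.15),o)
robot.move_l(corep(-.07,.056),velocity=.12); robot.wait(.3)
s=robot.sense();print(s["eef_pos"],s["contact_force"],s["time"],s["grip_width"])
w=robot.get_calibration("wrist");im=robot.capture("wrist")
cv2.imwrite("pics/w5.png",im[:,:,::-1]);np.savez("w5.npz",**w)
im=robot.capture("scene")[:,:,::-1];cv2.imwrite("pics/scene5.png",im); a=cv2.resize(im[190:330,310:450],None,fx=2.8,fy=2.8)
im=robot.capture("side")[:,:,::-1];cv2.imwrite("pics/side5.png",im); b=cv2.resize(im[150:290,260:400],None,fx=2.8,fy=2.8)
cv2.imwrite("pics/o5.png",np.hstack([a,b]))
E
```

```text
[ 0.49353736 -0.04988682 -0.00115923] [ 0.07888261 -0.34798428 -0.95933093] 19.4167 0.04177606993603756
```

View pics/o5.png

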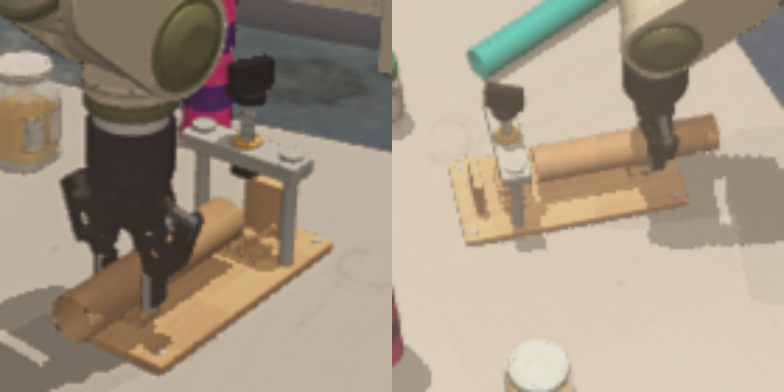

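View pics/w5.png

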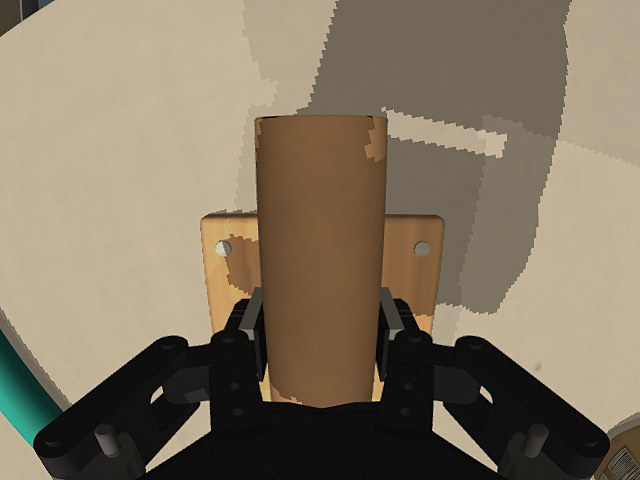

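Tube (cols 256–386) is centred on the board (screws at 223 and 422), level, with its front end just before the bridge. I'll slide it in, watching the forces.

Run:
```python
from h import *
u=np.array([np.cos(PY),np.sin(PY),0])
robot.move_l(corep(-.07,.0515),velocity=.06); robot.wait(.2)
f0=robot.sense()["contact_force"]; print("f0",f0)
ok=True
def chk(tag):
    s=robot.sense(); d=s["contact_force"]-f0; print(tag,"fx %.1f fz %.1f"%(d@u,d[2]),s["grip_width"].__round__(4),round(s["time"],2)); return d
for x in [-.055,-.045,-.035,-.02]:
    robot.move_l(corep(x,.0515),velocity=.05); d=chk(x)
    if np.linalg.norm(d)>8: ok=False;break
if ok:
    for h in [.050,.049,.048,.047]:
        robot.move_l(corep(x,h),velocity=.03);robot.wait(.1); d=chk(h)
        if d[2]>4: break
    for x in np.arange(-.017,.012,.002):
        robot.move_l(corep(x,h),velocity=.03);robot.wait(.05); d=chk(round(x,3))
        if d@u<-7: break
```

```text
f0 [-0.54587843  0.09214065  0.19358178]
-0.055 fx 0.5 fz 0.1 0.0414 20.47
-0.045 fx 1.3 fz -0.0 0.0412 20.82
-0.035 fx 0.3 fz -0.6 0.0415 21.17
-0.02 fx 0.9 fz -0.8 0.0416 21.62
0.05 fx 0.3 fz -0.0 0.0414 21.97
0.049 fx -0.3 fz 4.2 0.0416 22.32
-0.017 fx -1.6 fz 6.3 0.0415 22.62
-0.015 fx -4.1 fz 6.2 0.0414 22.92
-0.013 fx -4.2 fz 7.0 0.0411 23.22
-0.011 fx -4.0 fz 7.1 0.0412 23.52
-0.009 fx -4.1 fz 7.0 0.0414 23.82
-0.007 fx -3.7 fz 7.0 0.0413 24.12
-0.005 fx -4.3 fz 6.2 0.0417 24.42
-0.003 fx -8.8 fz 10.6 0.0413 24.72
```

Contact with the stop was felt near x = −3…−5 mm, as expected. Release, back off upward, and check the core and the knob from above.

Run:
```python
from h import *
robot.command_gripper(.08); robot.wait(.2)
robot.move_l(corep(-.004,.18),velocity=.25)
robot.move_l(press(.045,0,.33),velocity=.3); robot.wait(.3)
w=robot.get_calibration("wrist");im=robot.capture("wrist")
cv2.imwrite("pics/w6.png",im[:,:,::-1]);np.savez("w6.npz",**w)
im=robot.capture("scene")[:,:,::-1];cv2.imwrite("pics/scene6.png",im); a=cv2.resize(im[190:330,310:450],None,fx=2.8,fy=2.8)
im=robot.capture("side")[:,:,::-1];cv2.imwrite("pics/side6.png",im); b=cv2.resize(im[150:290,260:400],None,fx=2.8,fy=2.8)
cv2.imwrite("pics/o6.png",np.hstack([a,b]))
print(robot.sense())
d=robot.get_calibration("side");s=robot.get_calibration("scene")
print("pillar",onplane(d,(254,277),0),onplane(d,(233,182),0))
```

```text
{'time': 27.4, 'joint_pos': array([-3.11896453e-01,  5.15121248e-01,  6.95374797e-01,  1.36050054e-05,
        1.93133461e+00, -1.66418629e+00]), 'qd': array([ 4.71825612e-04,  4.01060117e-04, -4.26241821e-03,  5.14329409e-04,
        2.90773001e-03,  7.66642810e-05]), 'joint_torque': array([-4.29052205e-03, -5.36490440e+01, -2.49168456e+01, -3.43720048e-04,
       -2.31271464e-03, -3.15958869e-05]), 'eef_pos': array([ 0.63482058, -0.08121844,  0.32989206]), 'eef_rot': array([ 0.17160211,  1.56421074, -0.17150713]), 'contact_force': array([-0.00519073, -0.1561942 , -0.27356472]), 'moment': array([ 0.03563678, -0.01794234,  0.03470148]), 'grip_width': 0.08004351590053578}
pillar [0.88943782 0.05055288 0.        ] [ 0.81371692 -0.34352173  0.        ]
```

View pics/o6.png

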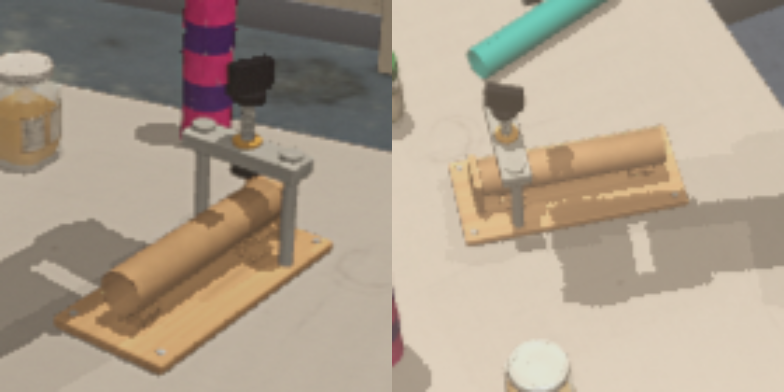

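View pics/w6.png

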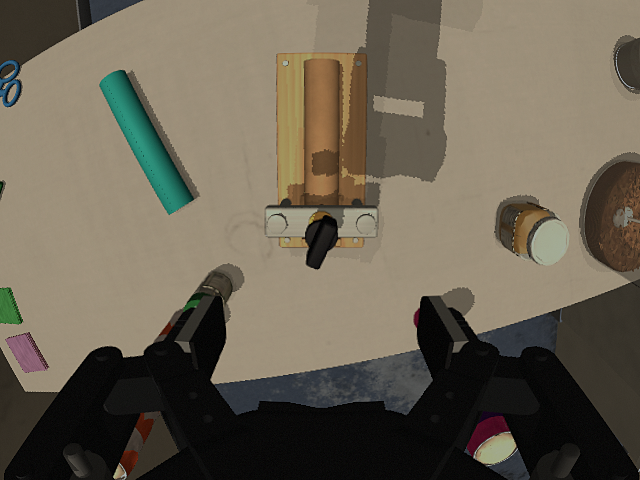

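Run:
```python
from h import *
b=cv2.imread("pics/w6.png"); w=dict(np.load("w6.npz"))
x0,y0=270,195
c=cv2.resize(b[y0:y0+85,x0:x0+105],None,fx=7,fy=7,interpolation=cv2.INTER_CUBIC)
c=np.clip(c.astype(float)*1.0,0,255).astype(np.uint8); g=np.clip(255*(c/255.)**.5,0,255).astype(np.uint8)
q=proj(w,press(.07,0,.185),True); print("pred axis z.185",q,"z.201",proj(w,press(.07,0,.201),True), "hub .169", proj(w,press(.07,0,.169),True))
cv2.drawMarker(g,tuple(((np.array(proj(w,press(.07,0,.201),True))-(x0,y0))*7+3).astype(int)),(255,0,255))
cv2.imwrite("pics/k6.png",g)
```

```text
pred axis z.185 [321.44474307 239.69770981] z.201 [321.44374322 245.13250979] hub .169 [321.44561366 234.73094845]
```

View pics/k6.png

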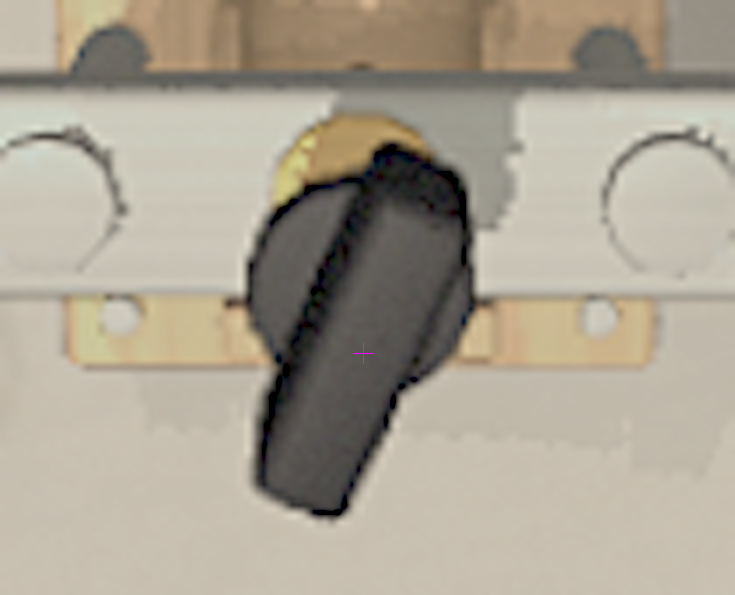

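Run:
```python
from h import *
w=dict(np.load("w6.npz")); f=lambda p:onplane(w,((p[0]-3)/7+270,(p[1]-3)/7+195),.202,True)
cs=[f(p) for p in [(262,488),(340,515),(375,195),(465,225)]]
A=(cs[0]+cs[1])/2;B=(cs[2]+cs[3])/2
d=A-B; print("len",np.linalg.norm(d),"w",np.linalg.norm(cs[0]-cs[1]),"phi",PY-np.arctan2(d[1],d[0]),"ctr",(A+B)/2,press(.07,0,.202))
for a,b in [(0,2),(1,3)]:
    e=cs[a]-cs[b]; print(PY-np.arctan2(e[1],e[0]))
phi=.4
# ik ranges
for k in (0,1,-1):
  for ph in np.arange(.3,4,.6):
    yaw=PY-ph+np.pi/2+k*np.pi
    q=robot.ik(press(.07,0,.143),orient(yaw)); print(k,round(ph,2),None if q is None else np.round(q,2))
```

```text
len 0.04096022371945938 w 0.01051613006369504 phi 0.36883144822096453 ctr [ 0.65950072 -0.08716941  0.202     ] [ 0.65933543 -0.08667463  0.202     ]
0.35489819868383093
0.3826614926795317
0 0.3 [-0.31  0.62  1.03 -0.    1.5  -1.36]
0 0.9 [-0.31  0.62  1.03 -0.    1.5  -0.76]
0 1.5 [-0.31  0.62  1.03  0.    1.5  -0.16]
0 2.1 [-0.31  0.62  1.03  0.    1.5   0.44]
0 2.7 [-0.31  0.62  1.03 -0.    1.5   1.04]
0 3.3 [-0.31  0.62  1.03 -0.    1.5   1.64]
0 3.9 [-0.31  0.62  1.03 -0.    1.5   2.24]
1 0.3 [-0.31  0.62  1.03  0.    1.5   1.78]
1 0.9 [-0.31  0.62  1.03  0.    1.5   2.38]
1 1.5 None
1 2.1 [-0.31  0.62  1.03 -0.    1.5  -2.7 ]
1 2.7 [-0.31  0.62  1.03 -0.    1.5  -2.1 ]
1 3.3 [-0.31  0.62  1.03 -0.    1.5  -1.5 ]
1 3.9 [-0.31  0.62  1.03 -0.    1.5  -0.9 ]
-1 0.3 [-0.31  0.62  1.03  0.    1.5   1.78]
-1 0.9 [-0.31  0.62  1.03  0.    1.5   2.38]
-1 1.5 None
-1 2.1 [-0.31  0.62  1.03  0.    1.5  -2.7 ]
-1 2.7 [-0.31  0.62  1.03 -0.    1.5  -2.1 ]
-1 3.3 [-0.31  0.62  1.03  0.    1.5  -1.5 ]
-1 3.9 [-0.31  0.62  1.03 -0.    1.5  -0.9 ]
```

Run:
```python
from h import *
phi=.39; o=orient(PY-phi+np.pi/2); c=np.array([.6594,-.0869])
robot.goto([*c,.22],o)
robot.command_gripper(.045)
robot.wait(.2); s=robot.sense(); f0,m0=s["contact_force"],s["moment"]
robot.move_l([*c,.147],velocity=.08); robot.wait(.1)
s=robot.sense(); print(s["eef_pos"].round(4),(s["contact_force"]-f0).round(2),(s["moment"]-m0).round(3))
np.savez("f0.npz",f=f0,m=m0)
w=robot.get_calibration("wrist");im=robot.capture("wrist");cv2.imwrite("pics/w7.png",im[:,:,::-1])
if np.linalg.norm(s["contact_force"]-f0)<3:
    robot.command_gripper(.008); robot.wait(.2)
    for i in range(3):
        s=robot.sense(); print(s["grip_width"],s["eef_pos"].round(4),(s["contact_force"]-f0).round(2),(s["moment"]-m0).round(3),s["time"]); robot.wait(.05)
im=robot.capture("side")[:,:,::-1];cv2.imwrite("pics/o7.png",cv2.resize(im[130:270,230:370],None,fx=4,fy=4))
im=robot.capture("scene")[:,:,::-1];cv2.imwrite("pics/o7s.png",cv2.resize(im[150:330,310:490],None,fx=3,fy=3))
```

```text
[ 0.6596 -0.087   0.1476] [-1.14  1.    0.91] [ 0.055 -0.048 -0.058]
0.012737840496945239 [ 0.6597 -0.0865  0.1472] [2.28 5.52 2.82] [ 0.722 -0.562 -0.242] 30.3583
0.0124291182420074 [ 0.6597 -0.0865  0.1472] [2.92 4.71 2.73] [ 0.826 -0.636 -0.226] 30.4083
0.012538673154487565 [ 0.6597 -0.0865  0.1472] [3.03 6.22 3.04] [ 0.862 -0.637 -0.247] 30.4583
```

View pics/o7s.png

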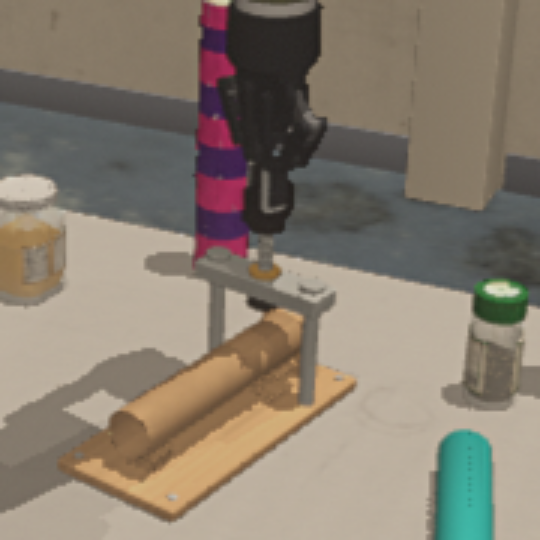

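View pics/w7.png

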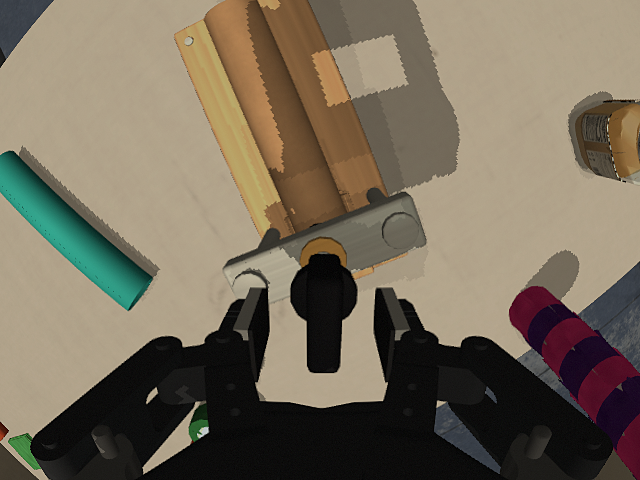

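Grasp is centred on the bar, with slight side and down loads (about 6 N and 3 N). I'll relieve these and turn in steps, with the hand descending 8 mm/rad.

```bash
cat > turn.py <<'E'
from h import *
import json,os
z=np.load("f0.npz"); f0,m0=z["f"],z["m"]
def yawphi(s):
    y=R.from_rotvec(s["eef_rot"]).as_matrix()[:,1]; return (PY+np.pi/2-np.arctan2(y[1],y[0]))%(2*np.pi)
def step(st,phi,vel=.008,settle=0.0):
    """st: dict c (xy), zr (reported z at phi=0)"""
    tgt=[*st["c"],st["zr"]-.008*phi]
    robot.move_l(tgt,orient(PY-phi+np.pi/2),velocity=vel)
    S=[robot.sense()]
    for _ in range(3): robot.wait(.01); S.append(robot.sense())
    f=np.mean([s["contact_force"] for s in S],0)-f0; m=np.mean([s["moment"] for s in S],0)-m0
    s=S[-1]; ph=yawphi(s)
    print("phi %.2f act %.3f F %s Mz %.3f gw %.4f t %.2f"%(phi,ph,f.round(1),m[2],s["grip_width"],s["time"]))
    st.setdefault("log",[]).append([phi,ph,*f,m[2]]); st["phi"]=phi
    # relieve loads gently
    st["c"]=(np.array(st["c"])+np.clip(f[:2]/13e3*.4,-.0004,.0004)).tolist()
    st["zr"]+=float(np.clip(f[2]/6e3*.5,-.0006,.0006))
    json.dump(st,open("st.json","w"))
    return f,m[2],ph
E
python3 - <<'E'
from turn import *
st=dict(c=[.6597,-.0866],zr=.1474+.008*.39)
for ph in [.39,.44,.54,.7,.9,1.1,1.3,1.5,1.65]:
    f,m,a=step(st,ph)
    if abs(f[2])>12 or np.hypot(*f[:2])>25: print("STOP"); break
E
```

```text
phi 0.39 act 0.390 F [2.  3.9 1.9] Mz -0.224 gw 0.0126 t 30.88
phi 0.44 act 0.438 F [2.1 4.1 1.9] Mz 0.236 gw 0.0127 t 31.16
phi 0.54 act 0.537 F [2.9 4.3 1.4] Mz 0.083 gw 0.0125 t 31.43
phi 0.70 act 0.697 F [3.3 5.  0.6] Mz 0.104 gw 0.0124 t 31.77
phi 0.90 act 0.897 F [4.2 5.5 0.3] Mz 0.098 gw 0.0128 t 32.14
phi 1.10 act 1.097 F [5.1 5.4 0.4] Mz 0.090 gw 0.0127 t 32.52
phi 1.30 act 1.297 F [ 6.2  5.1 -0.4] Mz 0.100 gw 0.0126 t 32.89
phi 1.50 act 1.497 F [ 7.   5.  -0.5] Mz 0.147 gw 0.0130 t 33.27
phi 1.65 act 1.647 F [ 7.7  4.3 -0.5] Mz 0.130 gw 0.0127 t 33.61
```

```bash
sed -i 's/st\["phi"\]=phi/st["phi"]=phi; print("   M",[round(float(x["moment"][2]-m0[2]),3) for x in S], "qd6",S[0]["qd"][5].round(3))/; s/13e3\*.4,-.0004,.0004/13e3*.8,-.0006,.0006/' turn.py
python3 - <<'E'
from turn import *
st=json.load(open("st.json")); print(st["c"],st["zr"])
for ph in [1.73,1.81,1.89,1.97]:
    f,m,a=step(st,ph,vel=.004)
    if abs(f[2])>12 or np.hypot(*f[:2])>25: print("STOP"); break
a=[]
im=robot.capture("scene")[:,:,::-1];a.append(cv2.resize(im[210:310,350:450],None,fx=4,fy=4))
im=robot.capture("side")[:,:,::-1];a.append(cv2.resize(im[160:260,260:360],None,fx=4,fy=4))
cv2.imwrite("pics/o8.png",np.hstack(a))
E
```

```text
[0.6609430370197598, -0.08528681909174066] 0.15095502183684326
phi 1.73 act 1.727 F [ 7.3  4.1 -0.5] Mz 0.265 gw 0.0126 t 33.97
   M [0.307, 0.229, 0.273, 0.25] qd6 -0.003
phi 1.81 act 1.807 F [6.4 3.2 0.1] Mz 0.305 gw 0.0125 t 34.36
   M [0.216, 0.317, 0.351, 0.334] qd6 -0.002
phi 1.89 act 1.887 F [5.  2.3 0.1] Mz 0.271 gw 0.0129 t 34.73
   M [0.335, 0.258, 0.245, 0.246] qd6 -0.002
phi 1.97 act 1.967 F [4.3 1.3 0.4] Mz 0.291 gw 0.0129 t 35.08
   M [0.276, 0.334, 0.271, 0.281] qd6 -0.003
```

View pics/o8.png

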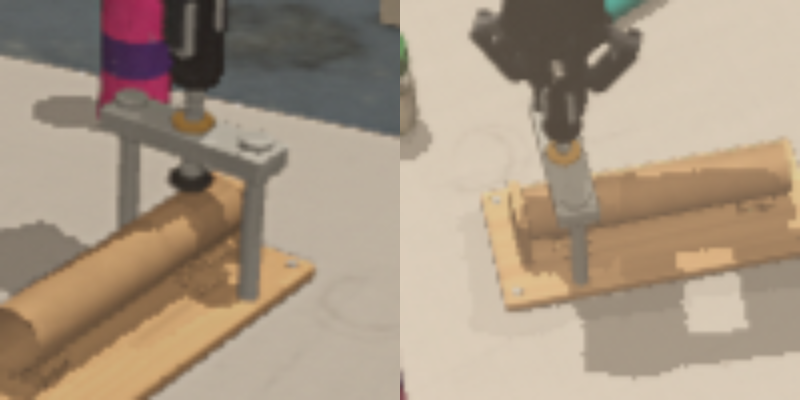

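```bash
sed -i 's/range(3): robot.wait(.01)/range(6): robot.wait(.01)/' turn.py
python3 - <<'E'
from turn import *
st=json.load(open("st.json"))
ph=st["phi"]
for i in range(9):
    ph+=.08
    f,m,a=step(st,ph,vel=.004)
    if abs(f[2])>12 or np.hypot(*f[:2])>25: print("STOP"); break
    if m>.40: break
a=[]
im=robot.capture("scene")[:,:,::-1];a.append(cv2.resize(im[210:310,350:450],None,fx=4,fy=4))
im=robot.capture("side")[:,:,::-1];a.append(cv2.resize(im[160:260,260:360],None,fx=4,fy=4))
cv2.imwrite("pics/o9.png",np.hstack(a))
E
```

```text
phi 2.05 act 2.047 F [ 4.7  0.5 -0.3] Mz 0.256 gw 0.0129 t 35.55
   M [0.22, 0.228, 0.298, 0.328, 0.205, 0.247, 0.267] qd6 -0.006
phi 2.13 act 2.126 F [ 4.9 -1.  -0. ] Mz 0.274 gw 0.0127 t 35.93
   M [0.268, 0.262, 0.235, 0.25, 0.313, 0.282, 0.312] qd6 -0.004
phi 2.21 act 2.206 F [ 3.9 -1.8 -0.1] Mz 0.268 gw 0.0128 t 36.31
   M [0.274, 0.28, 0.289, 0.256, 0.246, 0.289, 0.243] qd6 -0.004
phi 2.29 act 2.286 F [ 4.3 -2.6 -0.2] Mz 0.249 gw 0.0126 t 36.68
   M [0.182, 0.198, 0.294, 0.268, 0.212, 0.33, 0.259] qd6 -0.005
phi 2.37 act 2.366 F [ 3.4 -3.1  0.4] Mz 0.267 gw 0.0126 t 37.07
   M [0.22, 0.292, 0.269, 0.231, 0.29, 0.29, 0.28] qd6 -0.004
phi 2.45 act 2.446 F [ 2.9 -3.1  0.3] Mz 0.284 gw 0.0124 t 37.43
   M [0.322, 0.285, 0.264, 0.285, 0.29, 0.245, 0.298] qd6 -0.006
phi 2.53 act 2.526 F [ 2.8 -3.7  0.2] Mz 0.260 gw 0.0124 t 37.80
   M [0.276, 0.238, 0.269, 0.275, 0.265, 0.254, 0.24] qd6 -0.005
phi 2.61 act 2.606 F [ 1.9 -4.2  0.5] Mz 0.270 gw 0.0123 t 38.17
   M [0.253, 0.27, 0.288, 0.322, 0.234, 0.274, 0.248] qd6 -0.003
phi 2.69 act 2.685 F [ 2.1 -4.   0.1] Mz 0.269 gw 0.0125 t 38.54
   M [0.274, 0.21, 0.303, 0.257, 0.255, 0.317, 0.268] qd6 -0.004
```

View pics/o9.png

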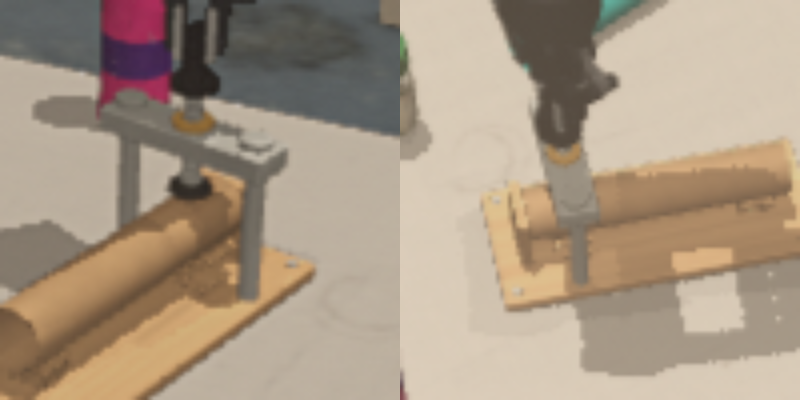

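Torque is still flat (0.267 ± 0.01), so no touch yet. Continue, looking for the kink.

Run:
```python
from turn import *
st=json.load(open("st.json"))
ph=st["phi"]
for i in range(9):
    ph+=.07
    f,m,a=step(st,ph,vel=.004)
    if abs(f[2])>12 or np.hypot(*f[:2])>25: print("STOP"); break
    if m>.335: break
```

```text
phi 2.76 act 2.756 F [ 1.1 -4.3  0.3] Mz 0.288 gw 0.0129 t 38.99
   M [0.34, 0.267, 0.263, 0.27, 0.31, 0.273, 0.296] qd6 0.009
phi 2.83 act 2.827 F [ 0.7 -4.6  0.2] Mz 0.272 gw 0.0124 t 39.34
   M [0.263, 0.239, 0.292, 0.253, 0.284, 0.319, 0.253] qd6 0.005
phi 2.90 act 2.897 F [ 0.3 -4.2 -0.1] Mz 0.274 gw 0.0126 t 39.69
   M [0.298, 0.233, 0.245, 0.271, 0.31, 0.287, 0.272] qd6 0.005
phi 2.97 act 2.968 F [-0.2 -4.   0.2] Mz 0.281 gw 0.0128 t 40.05
   M [0.236, 0.29, 0.303, 0.262, 0.335, 0.275, 0.267] qd6 -0.001
phi 3.04 act 3.038 F [-0.2 -3.7 -0.5] Mz 0.249 gw 0.0122 t 40.40
   M [0.247, 0.199, 0.256, 0.242, 0.237, 0.292, 0.269] qd6 -0.002
phi 3.11 act 3.108 F [-1.1 -2.9  0.5] Mz 0.285 gw 0.0127 t 40.76
   M [0.314, 0.294, 0.288, 0.251, 0.291, 0.254, 0.305] qd6 -0.002
phi 3.18 act 3.178 F [-1.1 -3.1 -0.1] Mz 0.274 gw 0.0124 t 41.10
   M [0.296, 0.269, 0.293, 0.274, 0.235, 0.272, 0.279] qd6 -0.001
phi 3.25 act 3.248 F [-0.6 -2.5  0.1] Mz 0.319 gw 0.0124 t 41.45
   M [0.303, 0.285, 0.299, 0.333, 0.364, 0.313, 0.337] qd6 0.0
phi 3.32 act 3.318 F [-0.7 -1.9  0.2] Mz 0.350 gw 0.0121 t 41.79
   M [0.327, 0.341, 0.341, 0.334, 0.381, 0.348, 0.374] qd6 -0.001
```

The kink is at about 3.15–3.2 rad; the rise is now 0.08 N·m (about 10 N). A few more steps to about 20 N (Mz ≈ 0.43).

Run:
```python
from turn import *
st=json.load(open("st.json"))
ph=st["phi"]
for i in range(5):
    ph+=.07
    f,m,a=step(st,ph,vel=.004)
    if abs(f[2])>12 or np.hypot(*f[:2])>25: print("STOP"); break
    if m>.415: break
L=np.array(st["log"]); L=L[L[:,0]>1.95]; from scipy.optimize import curve_fit
h=lambda x,b,x0,k:b+k*np.maximum(0,x-x0)
p,cv=curve_fit(h,L[:,0],L[:,5],[.27,3.15,.38]); print(p,np.sqrt(np.diag(cv)))
p2,_=curve_fit(lambda x,b,x0:h(x,b,x0,.384),L[:,0],L[:,5],[.27,3.15]); print(p2,"F est",48*(ph-p2[1]))
a=[]
im=robot.capture("scene")[:,:,::-1];a.append(cv2.resize(im[210:310,350:450],None,fx=4,fy=4))
im=robot.capture("side")[:,:,::-1];a.append(cv2.resize(im[160:260,260:360],None,fx=4,fy=4))
cv2.imwrite("pics/o10.png",np.hstack(a))
```

```text
phi 3.39 act 3.388 F [-0.8 -2.1  0.6] Mz 0.362 gw 0.0122 t 42.13
   M [0.347, 0.398, 0.397, 0.34, 0.357, 0.372, 0.325] qd6 -0.003
phi 3.46 act 3.458 F [-1.2 -1.7  0.4] Mz 0.373 gw 0.0127 t 42.47
   M [0.42, 0.37, 0.38, 0.342, 0.38, 0.325, 0.395] qd6 -0.004
phi 3.53 act 3.528 F [-0.8 -2.4  0.7] Mz 0.410 gw 0.0123 t 42.80
   M [0.399, 0.401, 0.444, 0.37, 0.403, 0.418, 0.435] qd6 -0.003
phi 3.60 act 3.598 F [-1.  -2.2  0.7] Mz 0.426 gw 0.0126 t 43.13
   M [0.41, 0.422, 0.428, 0.452, 0.384, 0.457, 0.425] qd6 -0.004
[0.27109374 3.12896583 0.33704853] [0.00312277 0.03105093 0.03372273]
[0.27109374 3.16088234] F est 21.077647907108123
```

View pics/o10.png

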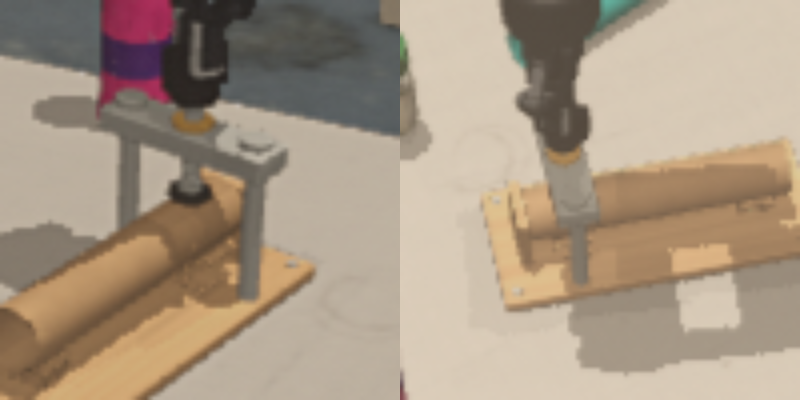

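Torque rise 0.155 N·m and angle past the kink (0.44–0.47 rad) both give about 19–22 N; the foot sits on the core. Let go and check.

Run:
```python
from turn import *
robot.command_gripper(.06); robot.wait(.2)
s=robot.sense();print((s["contact_force"]-f0).round(2),s["grip_width"],s["eef_pos"])
p=s["eef_pos"].copy(); p[2]=.23; robot.move_l(p,velocity=.12)
robot.goto(press(.045,0,.33),orient(PY+np.pi/2)); robot.wait(.3)
w=robot.get_calibration("wrist");im=robot.capture("wrist");cv2.imwrite("pics/w11.png",im[:,:,::-1]);np.savez("w11.npz",**w)
x0,y0=250,40
c=im[y0:y0+235,x0:x0+140,::-1]; c=cv2.resize(c,None,fx=2.5,fy=2.5,interpolation=cv2.INTER_CUBIC)
k=im[200:300,270:370,::-1]; k=cv2.resize(k,(450,450),interpolation=cv2.INTER_CUBIC); k=(255*(k/255.)**.5).astype(np.uint8)
k=cv2.copyMakeBorder(k,0,c.shape[0]-450,0,0,0) if c.shape[0]>450 else k
cv2.imwrite("pics/o11.png",np.hstack([c,k])); print(robot.sense()["time"])
im=robot.capture("scene")[:,:,::-1];a=[cv2.resize(im[190:330,310:450],None,fx=2.8,fy=2.8)]
im=robot.capture("side")[:,:,::-1];a.append(cv2.resize(im[150:290,260:400],None,fx=2.8,fy=2.8)); cv2.imwrite("pics/o12.png",np.hstack(a))
```

```text
[0.04 0.56 0.66] 0.059966493843143474 [ 0.66398344 -0.08830319  0.12246399]
48.3667
```

View pics/o11.png

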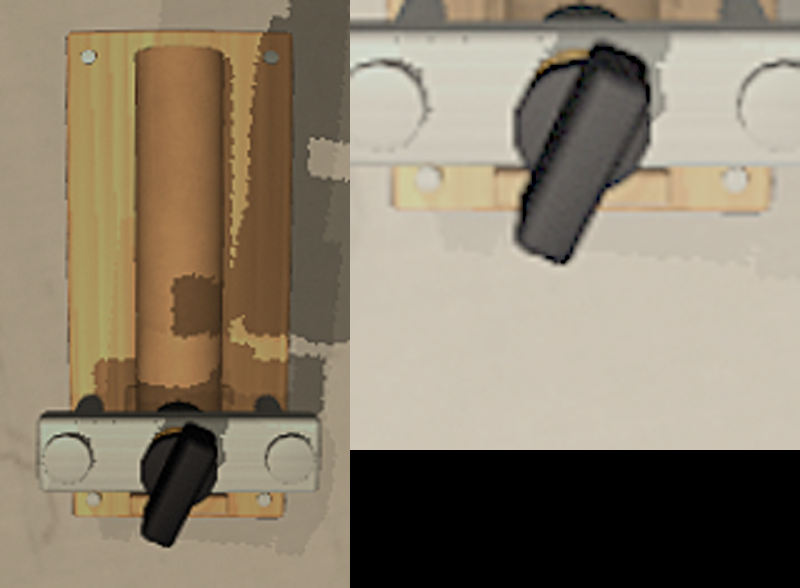

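View pics/o12.png

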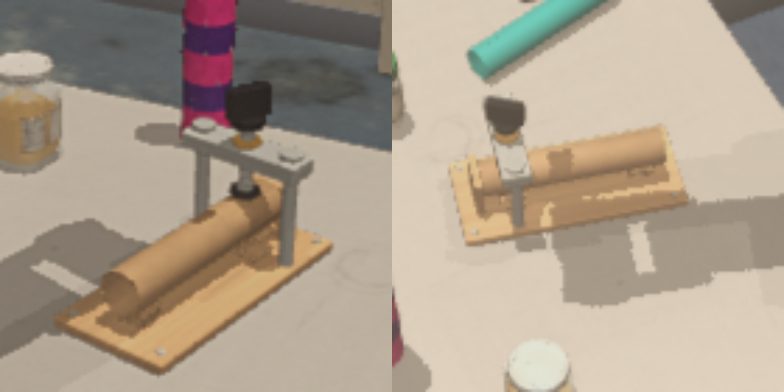

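Run:
```python
from h import *
w=dict(np.load("w11.npz"))
for px in [(322,58.6),(322,58.0)]:
    p=onplane(w,px,.0695,True)-PO; c,s=np.cos(PY),np.sin(PY); print("near end press xy",(c*p[0]+s*p[1]).round(4),(-s*p[0]+c*p[1]).round(4))
b=onplane(w,(322,52.8),.012,True)-PO; print("board near edge",(np.cos(PY)*b[0]+np.sin(PY)*b[1]).round(4))
s=robot.sense();print(s["contact_force"],s["time"])
robot.sign_off()
```

```text
near end press xy -0.1131 0.0003
near end press xy -0.1138 0.0003
board near edge -0.1319
[ 0.11468192  0.77532758 -0.36268691] 48.4667
the job is handed in; nothing more can be done
```

The card core is clamped in the press and the job is handed in at about 48.5 s. I estimate the foot holds it with about 20 N; the clamping force can't be read directly.

- **Gripping the core:** My first grip closed on nothing. The real fingertips turned out to be about 35–40 mm short of the reported tool point. I felt for the table to measure this, corrected for it, and gripped the core on the next try.
- **Seating the core:** I entered it from the −x end and slid it in the Vs until I felt the end stop at about x = −3 to −5 mm.
- **Turning the knob:** I turned it in one grasp from about 0.4 to 3.6 rad, with the hand going down 8 mm per rad. The vertical load stayed within about 3 N.
- **Clamping force:** The knob torque was flat at 0.27 N·m, rose from about 3.15 rad, and reached 0.426 N·m. The torque rise gives about 19 N, and the angle past touch gives about 21 N.

**Last checks:**
- **Core position:** The final picture shows the core in both Vs, with y within about 1 mm. Its near end measured x = −113 to −114 mm against −115 mm nominal. The board edge in the same picture read 3 mm off its known place, so the real position is probably a few mm lower, still inside the limits.
- **Knob angle:** The bar's angle in the last picture looks about 0.05 rad less than the hand's last angle. That would mean 2–3 N less, still well inside 12–32 N.
- **Other items:** The wrist force was back near zero after letting go. I never went near the jars or the tub.
- **Hand drift:** My side-load correction drifted the hand about 5 mm along the bar during the turn. Side forces stayed under 9 N and I saw no ill effect.

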